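# Close up and bolt the bench tool chest

### The job

Close up the small red tool chest using only the fingertips: gently push its drawer fully home, then push the lid down until it is fully shut (its two tongues then lock the drawer in), and then push the bolt's knob across as far as it goes so that the bolt runs through the lid's eye. Do not slam the drawer or the lid, do not lift anything, keep the gauge blocks and the felt disc lying in the drawer, and leave the bottle, the cup and the marker pen beside the chest alone.

Things in the scene. Friction and masses are not known exactly. Their poses are not given: they have to be found in the camera images.
- chest: Red steel tool chest, 130 deep (x) x 240 wide (y) x 85 mm high without its lid; heavy, does not slide. Origin: centre of its underside on the bench; its front faces its own -x, z is up. The front wall (x = -65 mm) tops out 85 mm up, the drawer front fills the front below it. Bolt loops stand 21 mm out of the front wall, 59 to 77 mm up, y = -22 to +78 mm; side handles 8 mm out.
- drawer (a joint): How far the drawer is out, m: 0 = home (its front flush with the chest's front wall), at most 0.085. It slides along the chest's -x axis, takes about 2 N and stays where it is left. The shut lid's two tongues stand 5 mm in front of two upright lugs inside the drawer and lock it; with the drawer still out they bar its way home.
- drawer_front (a point): Centre of the outer face of the drawer's red front panel; moves with it. Panel 227 wide (chest y) x 40 mm high, from 8 to 48 mm above the bench, 6 mm thick; this point is 28 mm up. A 44 mm wide wire pull in its middle stands 15 mm out at 22 mm height; the panel is otherwise flat. The drawer's inner floor is 12 mm up.
- lid (a joint): Lid angle, rad: 0 = shut, level on the chest; 1.5 = almost upright. The hinge runs along the chest's y at its rear top edge. Friction hinges hold the lid at any angle: it must be pushed all the way down, with up to 6 N at the front edge. Under it two steel tongues reach 47 mm down at y = +-100 mm, inside the front wall.
- lid_hinge (a point): Middle of the lid's hinge axis, at (65, 0, 87) mm in the chest's frame.
- lid_edge (a point): Middle of the lid's front edge on its outer face, 130 mm from the hinge, 13.5 mm off the hinge plane; 100 mm above the bench when shut. The lid is a 130 x 240 x 15 mm sheet tray; its flat outer face (two 1.5 mm ribs at y = +-50 mm) looks up when shut, away from the robot (chest +x) when open. A steel eye hangs from the edge at y = -9 to +9 mm, when shut down to 58 mm height, 21 mm out.
- bolt (a joint): Travel of the barrel bolt on the chest's front wall, m: 0 = drawn back, 0.030 = fully shot, through the eye of the shut lid into the loop beyond. It slides along the chest's -y axis (to the robot's right), takes about 2.5 N and stays where it is left. Shot too early, it bars the eye's way and the lid cannot shut.
- bolt_knob (a point): Centre of the bolt's black round knob: 13 mm in diameter, 14 mm long, axis along the chest's x (it points out of the front), on a 9 mm stem. 68 mm above the bench; 30 mm in front of the front wall, its outer end 37 mm. Drawn back it is at chest y = +60 mm, fully shot at +30 mm. Nothing stands within 10 mm of its sides except the stem and the loops behind it.
- gauge_large: Steel gauge block, 9 x 35 x 16 mm, lying loose in the drawer. Origin: centre of its underside.
- gauge_small: Steel gauge block, 9 x 35 x 12 mm, lying loose in the drawer. Origin: centre of its underside.
- felt: White felt polishing disc, 30 mm across and 6 mm thick, lying loose in the drawer. Origin: centre of its underside.
- oil_bottle: White bottle with blue label and red spout, 38 mm across, 106 mm high, standing at the chest's right side. Origin: centre of its underside.
- cup: Grey cup, 66 mm across, 45 mm high, standing at the chest's left side. Origin: centre of its underside.
- marker: Black and white marker pen, 14 mm thick, 121 mm long, lying on the bench to the left in front of the chest. Origin: centre of its underside, long axis y.
Things that resemble listed ones, but are neither listed nor needed, are in the scene too. Leave any pink or turquoise look-alike of the felt alone.

How it is judged:
On the way, in this order (a step that is already met when the one before it is completed fails the run):
1. the drawer has been pushed fully home while the lid still stands open (value of joint drawer below 0.004 m and value of joint lid above 0.3 rad), for 0.2 s.
2. the lid has been pushed fully shut over the closed drawer, the bolt still drawn back (value of joint lid below 0.03 rad and value of joint drawer below 0.006 m and value of joint bolt below 0.012 m), for 0.2 s.
3. the bolt has been pushed fully home through the lid's eye (value of joint bolt above 0.027 m and value of joint lid below 0.03 rad), for 0.2 s.
At the end, for the whole second after the job is handed in: drawer home (within 6 mm), lid shut (within 0.03 rad), bolt shot (at least 27 of its 30 mm), and the two gauge blocks and the felt disc lying on the floor of the closed drawer (all of step 3 and value of joint drawer below 0.006 m and x of gauge_large in the frame of chest between -0.06 and 0.045 m and z of gauge_large in the frame of chest between 0.005 and 0.03 m and x of gauge_small in the frame of chest between -0.06 and 0.045 m and z of gauge_small in the frame of chest between 0.005 and 0.03 m and x of felt in the frame of chest between -0.06 and 0.045 m and z of felt in the frame of chest between 0.005 and 0.03 m); the robot touches nothing.
It fails at once if the drawer is slammed (faster than 0.4 m/s) (velocity of joint drawer below -0.4 m/s).
It fails at once if the lid is slammed (faster than 3 rad/s) (velocity of joint lid below -3 rad/s).
It fails at once if a gauge block or the felt disc is lifted out of the drawer (height (world z) of any of gauge_large, gauge_small, felt above 0.045 m).
It fails at once if the bottle, the cup or the marker beside the chest is moved by more than 20 mm, tipped or lifted (distance of any of oil_bottle, cup, marker from where it was at the start of the episode above 0.02 m or angle between any of oil_bottle, cup's own z axis and vertical above 0.4 rad).
It also fails if it takes over 48 s, if anything falls off the work surface, if the arm or the gripper's body presses on something with over 40 N, if the wrist force passes 120 N, or if a joint passes its speed limit or range.

### The arm

A 6-joint arm with a two-finger parallel gripper is mounted at the origin on a cart in front of the work surface, level with it; the furniture and walls round the work are solid. World frame = base frame: x ahead of the robot, y to its left, z up, the work surface at z = 0. Lengths are in m, angles in rad, forces in N, time in s.
With the tool pointing down it reaches from about 0.35 to 0.85 m from the base axis. Payload 8.1 kg.
Tool frame: the origin (TCP) lies midway between the tips of the shut fingers; the grasp point (between the pads) lies robot.grip_depth behind it (robot.grip_depth is the distance from the TCP to the grasp point, in m); z points along the fingers, y is the line along which they close (so a half turn about z gives the same grasp; the last joint's range is limited). The gripper opens to 93 mm and grips with 3 to 60 N. Pads are 15 mm wide; open, the fingers measure 128 mm over their backs; the gripper's body (75 mm by 188 mm) begins 65 mm behind the grasp point.
Start: joints at [-1.408, 0.13, 1.488, -0, 1.523, -0.085], TCP at [0.147, -0.582, 0.219] pointing down, gripper open.
Joint ranges: [-2.96, 2.96], [-0.89, 2.26], [0.02, 2.5], [-1.34, 4.48], [0, 2.73], [-2.66, 2.66]. Speed limits (rad/s): [2.39, 2.39, 2.79, 3.14, 3.14, 3.14].

### API

Orientations are given as a rotation vector (axis times angle).
In Python, from plant import robot gives the robot as it stands.
- The arm moves only by the tool carry_out, never from a script. Its argument "rows" is a list of rows, each a list of 6 numbers: the shift along the tool's x, y, z in m, then the turn, a rotation vector about the tool's x, y, z in degrees. A call has 1 to 12 rows; each row is the pose to reach, as a shift and turn from the pose commanded when the call began, along the tool's axes at that moment; what a row does not reach only later rows make up. A row lasts 1/8 s, in which the tool goes at most 62.5 mm and 10.7 degrees, less where a joint would pass 70% of its speed; a pose out of reach is approached as far as the arm can. A call with a gripper value outside its range is refused whole. "jaw" is the closure in counts, from 0 (fully open) to 255 (shut), set as the call begins (left out, the last holds). The fingers move at their own pace and stop on an object; "force" is the grip in N (left out, the last holds). Time passes only in rows, so rows that repeat a pose let the fingers close. It gives the time, the measured TCP pose, the force, the opening and the grip force at its end, in the units of the state.
- robot.read_state(): the state, without advancing time (a new reading comes with each control period).
- robot.read_camera(name): name is "side" or "top"; returns the picture (480x640x3 uint8, red, green, blue); there is no depth.
- robot.camera_model(name): a dict with "fx", "fy", "cx", "cy" (pixels), "R" (3x3) and "t" (3): a world point X has camera coordinates R X + t. Camera axes: x right, y down, z forward; pixel columns grow to the right and rows downward; lengths in m; the calibration is good to about 2 mm. A picture is of the moment at which its call begins. camera_model takes no time and is no camera call.
- robot.close_job(): hands the job in; it is judged then, once.
Trained networks look in the newest picture that a camera, given by its name, has taken for a name from the list of things; names that differ only in an ending like _2 or _b are one class to them, and where a whole thing is asked for, a point or a joint stands for the part that bears it (a point fixed in the world has none). Each returns a list of dicts, best first, with "conf" (0 to 1); they miss things now and then, are a little off and sometimes report something else, mostly with a low value. They report only what shows in the picture. A call takes as long as a camera call. They do not tell look-alikes from the thing itself.
- robot.outline_of(camera, target): "pixels" (480x640 bool, what is visible of it) and "pixel" ([column, row] in pixels, amid what is visible of it).
The state is a dict: "t": time; "q": joint angles; "dq": joint speeds; "joint_torque": joint torques, N m; "tool_pos": TCP position; "orientation": TCP orientation; "force": force on the tool from outside, world axes, zero at the start; "wrist_torque": the same for the moment, N m; "opening": finger opening in m; "gripper_force": force on a finger pad.
Only numpy, scipy, OpenCV 4.12 (cv2) and the standard library are available. Lean on these libraries where they do the work, as an engineer would, in place of code of your own. Each camera call takes 0.05 s, during which the arm holds its last target. There are 200 camera calls.

## Working session

There is one attempt and no reset: what is moved stays moved. The work goes in short steps, Python scripts to look and compute and a tool call to move; the robot and the scene stay as the last step left them, time stands still between calls to the robot, and variables do not carry over. Pictures are saved under pics/ and viewed, at most 10 in all, crops included, and the job is handed in when it is done.

Besides the shell and the picture viewer there is one more tool, called after ">>>" by a JSON object that holds its "name" and its "arguments", one argument or row to a line. carry_out: Moves the arm, as the interface text tells. Its arguments: {"type":"object","properties":{"rows":{"type":"array"},"jaw":{"type":"number"},"force":{"type":"number"}},"required":["rows"]}

```bash
mkdir -p pics; ls; python3 - <<'E'
from plant import robot
import cv2,numpy as np
print(robot.read_state(), robot.grip_depth)
for c in("side","top"):
    im=robot.read_camera(c); cv2.imwrite(f"pics/{c}0.png",im[:,:,::-1])
    print(c,{k:np.round(v,3).tolist() for k,v in robot.camera_model(c).items()})
    for n in("chest","drawer_front","lid","bolt_knob","gauge_large","felt","oil_bottle","cup","marker"):
        print(n,[(np.round(d["pixel"]).tolist(),round(d["conf"],2),int(d["pixels"].sum())) for d in robot.outline_of(c,n)[:3]])
E
```

```text
pics
{'t': 0.0, 'q': array([-1.40840622e+00,  1.31138243e-01,  1.48926399e+00, -2.87519018e-05,
        1.52300747e+00, -8.54187299e-02]), 'dq': array([ 0.00145818, -0.00150006,  0.00065002, -0.00024361, -0.00117605,
       -0.00068377]), 'joint_torque': array([ 3.88029992e-03, -5.59838355e+01, -4.91756737e+01,  7.71276327e-02,
        3.54802853e-02, -1.54200429e-04]), 'tool_pos': array([ 0.14707642, -0.58110978,  0.21760954]), 'orientation': array([-3.11570718e+00, -3.88039900e-01,  1.54806441e-04]), 'force': array([0.22254841, 0.45183823, 0.05356576]), 'wrist_torque': array([-0.02226427, -0.03976087, -0.03497481]), 'gripper_force': 0.0, 'opening': 0.09286690555392008} 0.0188
side {'fx': 498.659, 'fy': 498.659, 'cx': 317.225, 'cy': 243.483, 'R': [[-0.5, -0.866, 0.007], [-0.771, 0.442, -0.458], [0.394, -0.235, -0.889]], 't': [0.395, 0.398, 0.811]}
chest [([349.0, 208.0], 0.88, 14510)]
drawer_front [([367.0, 252.0], 0.74, 2346), ([340.0, 157.0], 0.4, 3323)]
lid [([339.0, 158.0], 0.83, 3227)]
bolt_knob [([336.0, 249.0], 0.56, 208)]
gauge_large [([332.0, 260.0], 0.62, 38)]
felt [([302.
[... 188 characters left out ...]
fy': 569.618, 'cx': 324.377, 'cy': 227.378, 'R': [[0.007, -1.0, 0.003], [-0.986, -0.007, -0.169], [0.169, -0.001, -0.986]], 't': [0.136, 0.539, 0.986]}
chest [([378.0, 196.0], 0.95, 14913), ([382.0, 157.0], 0.58, 2986)]
drawer_front [([371.0, 242.0], 0.62, 2768)]
lid [([370.0, 236.0], 0.74, 89), ([337.0, 231.0], 0.72, 296), ([387.0, 159.0], 0.59, 2868)]
bolt_knob [([339.0, 231.0], 0.82, 206)]
gauge_large [([343.0, 237.0], 0.56, 16), ([338.0, 232.0], 0.17, 330)]
felt [([226.0, 296.0], 0.79, 187), ([386.0, 298.0], 0.71, 215), ([264.0, 296.0], 0.68, 180)]
oil_bottle [([462.0, 193.0], 0.62, 471)]
cup [([270.0, 226.0], 0.78, 1063), ([199.0, 269.0], 0.73, 404)]
marker [([198.0, 266.0], 0.57, 478)]
```

```bash
python3 - <<'E'
import cv2
a=cv2.imread("pics/top0.png")[110:330,170:490]; b=cv2.imread("pics/side0.png")[90:370,200:480]
cv2.imwrite("pics/top0c.png",cv2.resize(a,None,fx=2.5,fy=2.5,interpolation=2)); cv2.imwrite("pics/side0c.png",cv2.resize(b,(600,600),interpolation=2))
E
```

```text
(no output)
```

View pics/top0c.png

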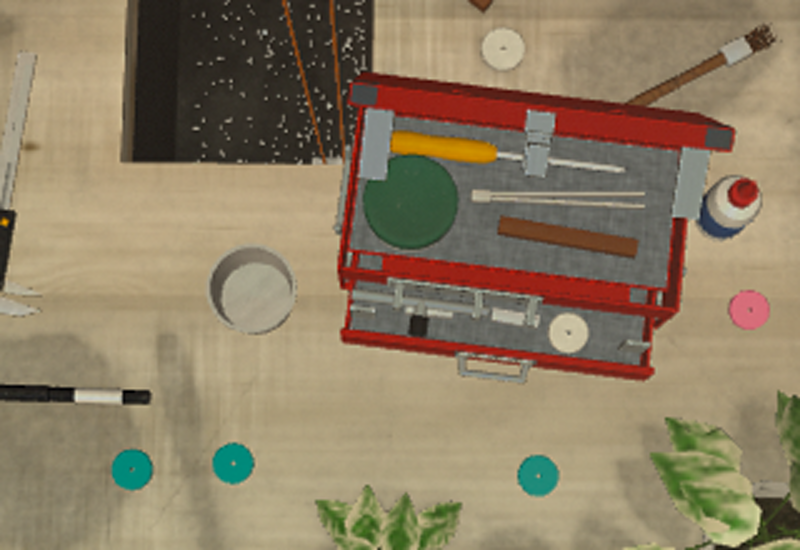

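View pics/side0c.png

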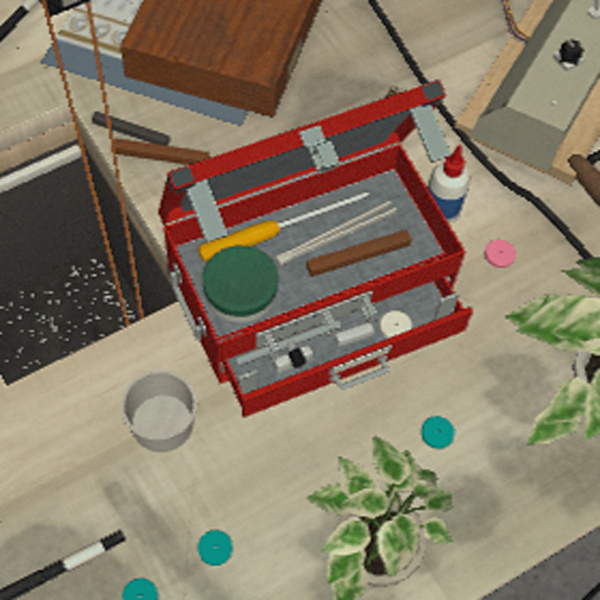

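The top crop shows the chest turned about 6°, with its front rim running from (342,280) to (675,315) in the crop. The knob is at (418,325) and the pull at (493,368). The only white disc in the drawer is at (568,333), which is the felt. The teal and pink discs and the second white disc lie outside the chest. Two plants stand in front of it. I'll enlarge the front for pose fitting.

```bash
python3 - <<'E'
import cv2
a=cv2.imread("pics/top0.png")[130:270,295:475]; b=cv2.imread("pics/side0.png")[120:290,270:430]
cv2.imwrite("pics/top0d.png",cv2.resize(a,None,fx=4,fy=4,interpolation=2)); cv2.imwrite("pics/side0d.png",cv2.resize(b,None,fx=3.5,fy=3.5,interpolation=2))
E
```

```text
(no output)
```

View pics/top0d.png

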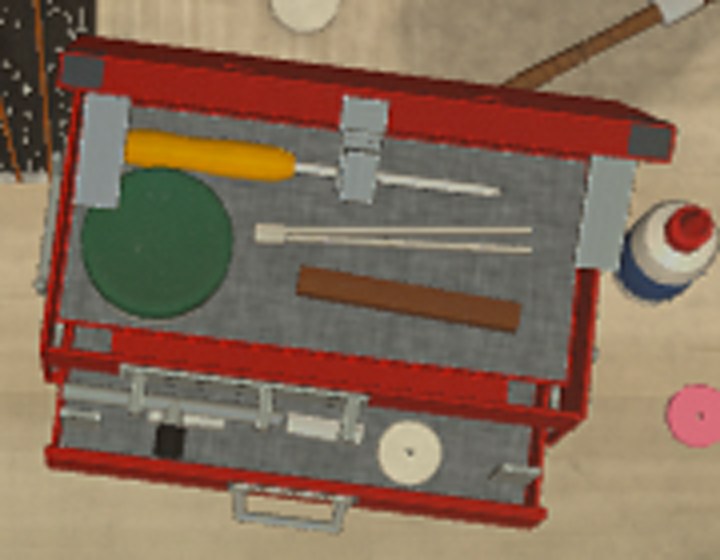

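View pics/side0d.png

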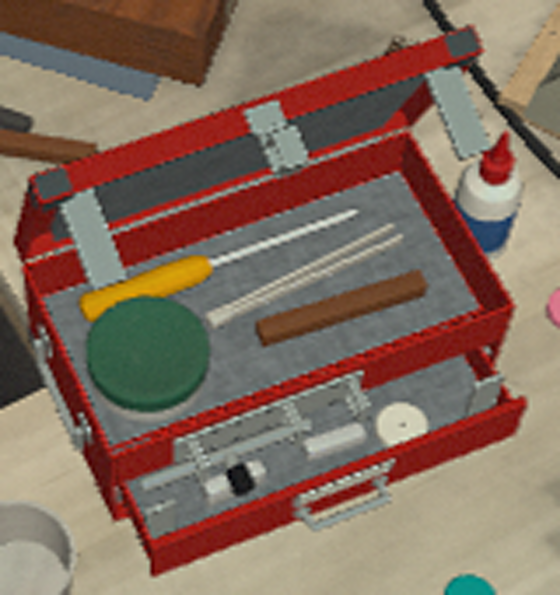

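```bash
cat >fit.py <<'E'
from plant import robot
import numpy as np
from scipy.optimize import least_squares
M={c:robot.camera_model(c) for c in("side","top")}
def proj(c,X):
    m=M[c]; p=np.array(m["R"])@X+np.array(m["t"]); return np.array([m["fx"]*p[0]/p[2]+m["cx"],m["fy"]*p[1]/p[2]+m["cy"]])
def W(p,X):
    c,s=np.cos(p[2]),np.sin(p[2]); return np.array([p[0]+c*X[0]-s*X[1],p[1]+s*X[0]+c*X[1],X[2]])
def lidp(a,r,y,h): # lid point r from hinge, h above hinge plane
    return np.array([.065-r*np.cos(a)+h*np.sin(a),y,.087+r*np.sin(a)+h*np.cos(a)])
E
cat >f0.py <<'E'
from fit import *
T=lambda u,v:("top",np.array([295+u/4,130+v/4])); S=lambda u,v:("side",np.array([270+u/3.5,120+v/3.5]))
C=lambda x,y,z:(lambda p:np.array([x,y,z])); D=lambda x,y,z:(lambda p:np.array([x-p[3],y,z])); L=lambda r,y,h:(lambda p:lidp(p[4],r,y,h))
obs=[(T(43,350),C(-.065,.12,.085)),(T(582,412),C(-.065,-.12,.085)),(S(110,457),C(-.065,.12,.085)),(S(512,310),C(-.065,-.12,.085)),
(T(170,440),C(-.095,.06,.068)),(S(241,479),C(-.095,.06,.068)),
(T(237,520),D(-.08,.022,.022)),(T(338,530),D(-.08,-.022,.022)),(S(523,402),D(-.065,-.1135,.048)),(S(155,572),D(-.065,.1135,.008)),(T(545,525),D(-.065,-.1135,.008)),(T(48,465),D(-.065,.1135,.008)),
(T(62,55),L(.13,.12,.0135)),(T(675,125),L(.13,-.12,.0135)),(S(32,178),L(.13,.12,.0135)),(S(475,28),L(.13,-.12,.0135)),(T(60,88),L(.13,.12,-.0015)),(T(670,160),L(.13,-.12,-.0015))]
f=lambda p:np.concatenate([proj(o[0],W(p,g(p)))-o[1] for o,g in obs])
r=least_squares(f,[.6,.05,-.1,.05,1.2],loss="soft_l1"); p=r.x
print(np.round(p,4)); print(np.round(f(p).reshape(-1,2),1).tolist())
for n,X in(("knob",(-.095,.06,.068)),("panelR",(-.065-p[3],-.07,.03)),("panel0",(-.065-p[3],0,.03)),("edge",lidp(p[4],.13,0,.0135)),("hinge",(.065,0,.087)),("front",(-.065,0,.085))): print(n,np.round(W(p,X),4))
E
python3 f0.py
```

```text
[ 0.5988  0.0466 -0.1142  0.04    1.1872]
[[-0.5, 0.2], [1.7, 1.2], [-0.1, -0.2], [0.6, -2.5], [-0.4, 0.1], [-1.2, -0.5], [1.2, -0.3], [-0.2, 0.1], [1.0, -1.5], [-1.0, 0.6], [-2.9, 0.1], [0.3, 0.4], [-0.1, -0.3], [0.8, 0.4], [-1.0, -0.4], [-1.1, -1.5], [-0.6, 1.1], [0.4, 1.2]]
knob [0.5113 0.117  0.068 ]
panelR [ 0.4865 -0.011   0.03  ]
panel0 [0.4945 0.0585 0.03  ]
edge [0.6275 0.0433 0.2126]
hinge [0.6634 0.0392 0.087 ]
front [0.5343 0.054  0.085 ]
```

```bash
cat >>fit.py <<'E'
P=np.array([.5988,.0466,-.1142,.04,1.187])
from scipy.spatial.transform import Rotation as R
def chest(X): 
    c,s=np.cos(P[2]),np.sin(P[2]); d=np.array(X)-[P[0],P[1],0]; return np.array([c*d[0]+s*d[1],-s*d[0]+c*d[1],d[2]])
def here():
    s=robot.read_state(); r=R.from_rotvec(s["orientation"]); print("t",round(s["t"],2),"chest xyz",np.round(chest(s["tool_pos"]),4),"yaw off",np.round(np.degrees(np.arctan2(*r.as_matrix()[[1,0],0])-P[2]),2),"tilt z",np.round(r.as_matrix()[:,2],3),"F",np.round(s["force"],1),"op",round(s["opening"],3)); return s,r
def to(X): # tool shift to chest point
    s,r=here(); print("shift",np.round(r.inv().apply(W(P,X)-s["tool_pos"]),4))
def tri(a,b):
    g=lambda X:np.r_[proj("top",X)-a,proj("side",X)-b]; r=least_squares(g,[.5,0,.05]); return np.round(r.x,3),round(r.cost,1)
E
python3 - <<'E'
from fit import *
print(tri((326,316),(377,323)),tri((450,298),(461,263)))
print("back wood",W(P,(.1,.1,.1)))
to((-.14,-.065,.218))
for a in(1.187,.9,.6,.3,0): print(a,np.round(lidp(a,.118,0,.0135),4))
E
```

```text
(array([0.373, 0.131, 0.072]), np.float64(22.9)) (array([ 0.407, -0.096,  0.012]), np.float64(22.6))
back wood [0.70954382 0.13455343 0.1       ]
t 1.0 chest xyz [-0.3771 -0.6757  0.2186] yaw off 20.74 tilt z [-0. -0. -1.] F [ 0.2 -0.3 -1.9] op 0.093
shift [ 0.438  -0.4871  0.0006]
1.187 [0.0333 0.     0.2015]
0.9 [0.0022 0.     0.1878]
0.6 [-0.0248  0.      0.1648]
0.3 [-0.0437  0.      0.1348]
0 [-0.053   0.      0.1005]
```

```bash
python3 - <<'E'
from fit import *
print(tri((438,267),(438,237)),tri((430.8,292),(446,295)), tri((325,305),(377,296)))
for X in((-.1625,-.141,.12),(-.1625,.047,.12)): w=W(P,X);print(w,proj("top",w),proj("side",w))
to((-.13,-.047,.218))
import cv2
im=cv2.imread("pics/top0.png")[230:400,280:520];im2=cv2.imread("pics/side0.png")[190:400,320:520]
a=cv2.resize(im,(480,340));b=cv2.resize(im2,(300,315))
o=np.zeros((340,780,3),np.uint8);o[:,:480]=a;o[:315,480:]=b;cv2.imwrite("pics/plants.png",o)
E
```

```text
(array([ 0.459, -0.065,  0.065]), np.float64(20.6)) (array([ 0.418, -0.107, -0.184]), np.float64(113.9)) (array([0.388, 0.133, 0.168]), np.float64(25.7))
[ 0.42129126 -0.07496437  0.12      ] [454.19587527 290.34237471] [457.33940417 234.80851478]
[0.44271422 0.11181104 0.12      ] [340.91785639 276.52853272] [362.27600864 273.0878939 ]
t 1.0 chest xyz [-0.3771 -0.6757  0.2186] yaw off 20.74 tilt z [-0. -0. -1.] F [ 0.2 -0.3 -1.9] op 0.093
shift [ 0.4537 -0.5004  0.0006]
```

View pics/plants.png

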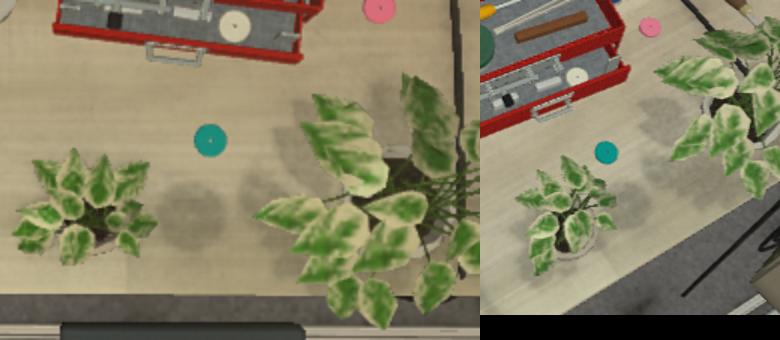

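```bash
python3 - <<'E'
from fit import *
print(tri((435,280),(440,238)),tri((495,270),(475,217)),tri((407,337),(448,295)),tri((485,320),(490,257)), tri((325,305),(377,296)),tri((302,337),(371,344)),tri((354,340),(409,330)))
E
```

```text
(array([ 0.437, -0.047,  0.111]), np.float64(2.7)) (array([ 0.46 , -0.167,  0.05 ]), np.float64(2.9)) (array([ 0.343, -0.   ,  0.097]), np.float64(1.3)) (array([ 0.375, -0.146,  0.037]), np.float64(0.4)) (array([0.388, 0.133, 0.168]), np.float64(25.7)) (array([0.338, 0.17 , 0.115]), np.float64(23.3)) (array([0.334, 0.084, 0.061]), np.float64(9.1))
```

```bash
python3 - <<'E'
from fit import *
to((-.14,.098,.32))
print("cup",chest(tri((270,226),(275,280))[0]))
E
```

```text
t 1.0 chest xyz [-0.3771 -0.6757  0.2186] yaw off 20.74 tilt z [-0. -0. -1.] F [ 0.2 -0.3 -1.9] op 0.093
shift [ 0.4957 -0.6396 -0.1014]
cup [-0.08110693  0.18234546  0.042     ]
```

>>> {"name": "carry_out", "arguments": {
  "rows": [
    [0, 0, -0.05, 0, 0, 0],
    [0, 0, -0.1, 0, 0, 0],
    [0.035, -0.045, -0.101, 0, 0, 2],
    [0.073, -0.094, -0.101, 0, 0, 4],
    [0.11, -0.143, -0.101, 0, 0, 6],
    [0.148, -0.192, -0.101, 0, 0, 8],
    [0.186, -0.241, -0.101, 0, 0, 10],
    [0.224, -0.29, -0.101, 0, 0, 12],
    [0.262, -0.339, -0.101, 0, 0, 14],
    [0.3, -0.388, -0.101, 0, 0, 16],
    [0.338, -0.437, -0.101, 0, 0, 18],
    [0.376, -0.486, -0.101, 0, 0, 20.7]
  ],
  "jaw": 255
}}

```text
t: 2.5
tool_pos: [0.393, -0.0163, 0.3201]
orientation: [3.136, -0.18, 0.003]
force: [0.2, -0.3, -0.5]
opening: 0.0004
gripper_force: 0.0
```

```bash
python3 - <<'E'
from fit import *
to((-.14,.098,.32))
E
```

```text
t 2.5 chest xyz [-0.1973 -0.086   0.3201] yaw off -0.04 tilt z [ 0.002 -0.    -1.   ] F [ 0.2 -0.3 -0.5] op 0.0
shift [ 5.72e-02 -1.84e-01  1.00e-04]
```

>>> {"name": "carry_out", "arguments": {
  "rows": [
    [0.019, -0.061, 0, 0, 0, 0],
    [0.038, -0.122, 0, 0, 0, 0],
    [0.057, -0.184, 0, 0, 0, 0],
    [0.057, -0.184, 0.06, 0, 0, 0],
    [0.057, -0.184, 0.12, 0, 0, 0],
    [0.057, -0.184, 0.18, 0, 0, 0],
    [0.057, -0.184, 0.235, 0, 0, 0],
    [0.057, -0.184, 0.27, 0, 0, 0],
    [0.057, -0.184, 0.29, 0, 0, 0],
    [0.057, -0.184, 0.29, 0, 0, 0]
  ]
}}

```text
t: 3.75
tool_pos: [0.4683, 0.1577, 0.0279]
orientation: [3.135, -0.178, -0.006]
force: [-0.2, -0.5, -0.3]
opening: 0.0006
gripper_force: 0.0
```

```bash
python3 - <<'E'
from fit import *
here()
import cv2
a=robot.read_camera("top");b=robot.read_camera("side")
o=np.zeros((400,800,3),np.uint8);o[:]=0
o[:,:400]=cv2.resize(a[150:310,260:420],(400,400));o[:,400:]=cv2.resize(b[150:310,280:440],(400,400))
cv2.imwrite("pics/p1.png",o[:,:,::-1])
E
```

```text
t 3.75 chest xyz [-0.1423  0.0955  0.0279] yaw off 0.04 tilt z [-0.004 -0.001 -1.   ] F [-0.2 -0.5 -0.3] op 0.001
```

View pics/p1.png

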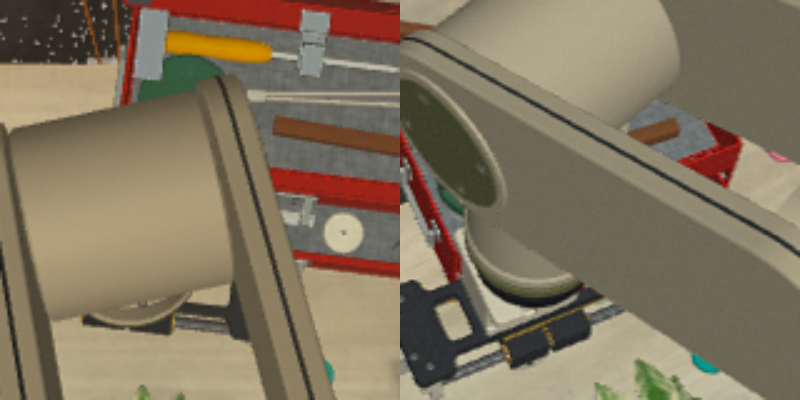

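>>> {"name": "carry_out", "arguments": {
  "rows": [
    [0.008, -0.004, 0, 0, 0, 0],
    [0.016, -0.004, 0, 0, 0, 0],
    [0.024, -0.004, 0, 0, 0, 0],
    [0.032, -0.004, 0, 0, 0, 0],
    [0.04, -0.004, 0, 0, 0, 0]
  ]
}}

```text
t: 4.47
tool_pos: [0.5105, 0.1574, 0.0296]
orientation: [3.136, -0.178, -0.001]
force: [-2.6, 0.3, 1.2]
opening: 0.0009
gripper_force: 0.8
```

```bash
python3 - <<'E'
from fit import *
here()
E
```

```text
t 4.47 chest xyz [-0.1003  0.1     0.0296] yaw off 0.04 tilt z [-0.001 -0.    -1.   ] F [-2.6  0.3  1.2] op 0.001
```

Contact is at about 2.6 N and the drawer is sliding. I'll carry on to near home, then go slower.

>>> {"name": "carry_out", "arguments": {
  "rows": [
    [0.007, 0, 0, 0, 0, 0],
    [0.014, 0, 0, 0, 0, 0],
    [0.02, 0, 0, 0, 0, 0],
    [0.023, 0, 0, 0, 0, 0],
    [0.025, 0, 0, 0, 0, 0]
  ]
}}

```text
t: 5.1
tool_pos: [0.5215, 0.1561, 0.0274]
orientation: [3.135, -0.176, -0.045]
force: [-71.7, 6.2, 52.4]
opening: 0.0006
gripper_force: 36.7
```

>>> {"name": "carry_out", "arguments": {
  "rows": [
    [0.0015, 0, 0, 0, 0, 0],
    [0.003, 0, 0, 0, 0, 0]
  ]
}}

```text
t: 5.35
tool_pos: [0.5219, 0.1563, 0.0271]
orientation: [3.134, -0.176, -0.053]
force: [-83.7, 7.1, 59.2]
opening: 0.0001
gripper_force: 42.5
```

```bash
python3 - <<'E'
from fit import *
here()
E
```

```text
t 5.35 chest xyz [-0.0889  0.1002  0.0271] yaw off 0.12 tilt z [-0.034  0.    -0.999] F [-83.7   7.1  59.2] op 0.0
```

>>> {"name": "carry_out", "arguments": {
  "rows": [
    [-0.01, 0, 0, 0, 0, 0],
    [-0.02, 0, 0, 0, 0, 0],
    [-0.035, 0, 0, 0, 0, 0],
    [-0.06, 0, -0.005, 0, 0, 0],
    [-0.06, 0, -0.06, 0, 0, 0],
    [-0.06, 0, -0.12, 0, 0, 0],
    [-0.06, 0, -0.18, 0, 0, 0],
    [-0.06, 0.06, -0.19, 0, 0, 0],
    [-0.06, 0.12, -0.19, 0, 0, 0],
    [-0.06, 0.18, -0.19, 0, 0, 0],
    [-0.06, 0.24, -0.19, 0, 0, 0],
    [-0.06, 0.3, -0.19, 0, 0, 0]
  ]
}}

```text
t: 6.85
tool_pos: [0.4444, -0.1393, 0.2201]
orientation: [3.136, -0.178, 0.003]
force: [0.3, -0.1, -0.4]
opening: 0.0003
gripper_force: 0.0
```

```bash
python3 - <<'E'
from fit import *
here()
import cv2
a=robot.read_camera("top");b=robot.read_camera("side")
o=np.zeros((560,800,3),np.uint8)
o[:,:400]=cv2.resize(a[140:280,295:395],(400,560));o[:,400:]=cv2.resize(b[150:290,290:390],(400,560))
cv2.imwrite("pics/p2.png",o[:,:,::-1])
E
```

```text
t 6.85 chest xyz [-0.1323 -0.2022  0.2201] yaw off 0.03 tilt z [ 0.002 -0.001 -1.   ] F [ 0.3 -0.1 -0.4] op 0.0
```

View pics/p2.png

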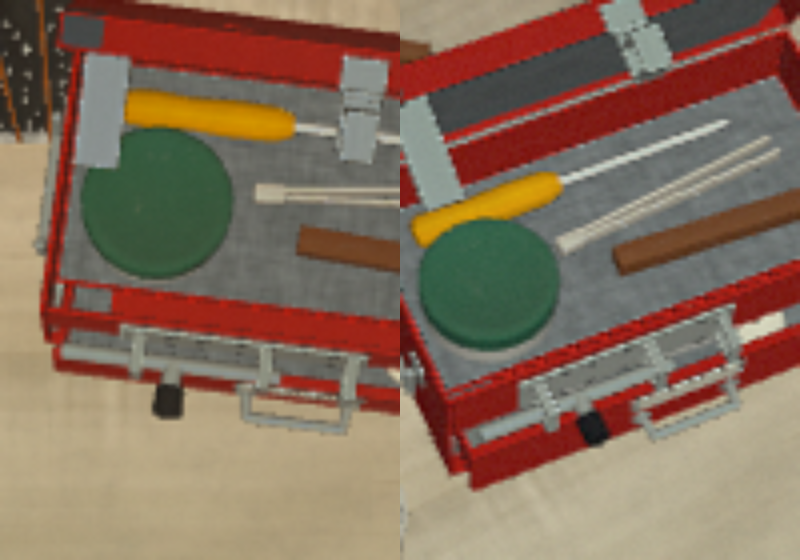

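The drawer is still about 16 mm out. The bolt's bar reaches out to y≈+113 mm, and it stopped the finger there. I'll finish on the right side at y = -45 mm, where nothing is in the way.

>>> {"name": "carry_out", "arguments": {
  "rows": [
    [0.01, -0.052, 0, 0, 0, 0],
    [0.022, -0.105, 0, 0, 0, 0],
    [0.034, -0.157, 0, 0, 0, 0],
    [0.034, -0.157, 0.05, 0, 0, 0],
    [0.034, -0.157, 0.1, 0, 0, 0],
    [0.034, -0.157, 0.15, 0, 0, 0],
    [0.034, -0.157, 0.175, 0, 0, 0],
    [0.034, -0.157, 0.188, 0, 0, 0],
    [0.034, -0.157, 0.188, 0, 0, 0]
  ]
}}

```text
t: 8.07
tool_pos: [0.4958, 0.0155, 0.0313]
orientation: [-3.137, 0.178, 0.001]
force: [-0.6, -0.5, 0.3]
opening: 0.0004
gripper_force: 0.0
```

```bash
python3 - <<'E'
from fit import *
here()
E
```

```text
t 8.07 chest xyz [-0.0988 -0.0426  0.0313] yaw off 0.06 tilt z [-0.001  0.    -1.   ] F [-0.6 -0.5  0.3] op 0.0
```

>>> {"name": "carry_out", "arguments": {
  "rows": [
    [0.004, 0.003, 0, 0, 0, 0],
    [0.009, 0.003, 0, 0, 0, 0],
    [0.014, 0.003, 0, 0, 0, 0],
    [0.018, 0.003, 0, 0, 0, 0]
  ]
}}

```text
t: 8.57
tool_pos: [0.5141, 0.0101, 0.032]
orientation: [-3.136, 0.178, -0.001]
force: [-1.0, -0.2, 1.0]
opening: 0.0003
gripper_force: 0.8
```

>>> {"name": "carry_out", "arguments": {
  "rows": [
    [0.002, 0, 0, 0, 0, 0],
    [0.004, 0, 0, 0, 0, 0]
  ]
}}

```text
t: 8.82
tool_pos: [0.5175, 0.0098, 0.0315]
orientation: [-3.137, 0.178, 0.001]
force: [-2.4, -0.8, 1.1]
opening: 0.0005
gripper_force: 0.8
```

>>> {"name": "carry_out", "arguments": {
  "rows": [
    [0.001, 0, 0, 0, 0, 0],
    [0.002, 0, 0, 0, 0, 0]
  ]
}}

```text
t: 9.07
tool_pos: [0.5183, 0.0097, 0.0315]
orientation: [-3.136, 0.178, 0.004]
force: [-11.6, 0.3, 10.3]
opening: 0.0007
gripper_force: 6.0
```

```bash
python3 - <<'E'
from fit import *
here()
E
```

```text
t 9.07 chest xyz [-0.0758 -0.0459  0.0315] yaw off 0.04 tilt z [-0.003  0.    -1.   ] F [-11.6   0.3  10.3] op 0.001
```

>>> {"name": "carry_out", "arguments": {
  "rows": [
    [0.001, 0, 0, 0, 0, 0],
    [0.001, 0, 0, 0, 0, 0],
    [-0.01, 0, 0, 0, 0, 0],
    [-0.02, 0, 0, 0, 0, 0],
    [-0.02, 0, -0.06, 0, 0, 0],
    [-0.02, 0, -0.12, 0, 0, 0],
    [-0.02, 0, -0.18, 0, 0, 0],
    [-0.02, 0.05, -0.2, 0, 0, 0],
    [-0.02, 0.1, -0.23, 0, 0, 0],
    [-0.02, 0.16, -0.26, 0, 0, 0],
    [-0.02, 0.2, -0.27, 0, 0, 0],
    [-0.02, 0.2, -0.27, 0, 0, 0]
  ]
}}

```text
t: 10.58
tool_pos: [0.4766, -0.1898, 0.3028]
orientation: [3.135, -0.185, 0.003]
force: [-0.5, -0.6, 0.6]
opening: 0.0006
gripper_force: 0.0
```

```bash
python3 - <<'E'
from fit import *
here()
import cv2
a=robot.read_camera("top");b=robot.read_camera("side")
o=np.zeros((560,800,3),np.uint8)
o[:,:400]=cv2.resize(a[140:280,295:395],(400,560));o[:,400:]=cv2.resize(b[150:290,290:390],(400,560))
cv2.imwrite("pics/p3.png",o[:,:,::-1])
to((.075,0,.302))
E
```

```text
t 10.57 chest xyz [-0.0945 -0.2487  0.3028] yaw off -0.2 tilt z [ 0.002 -0.002 -1.   ] F [-0.5 -0.6  0.6] op 0.001
t 10.68 chest xyz [-0.0947 -0.2458  0.3013] yaw off -0.03 tilt z [ 0.  0. -1.] F [ 0.1  0.4 -0. ] op 0.001
shift [ 0.1696 -0.2459 -0.0006]
```

View pics/p3.png

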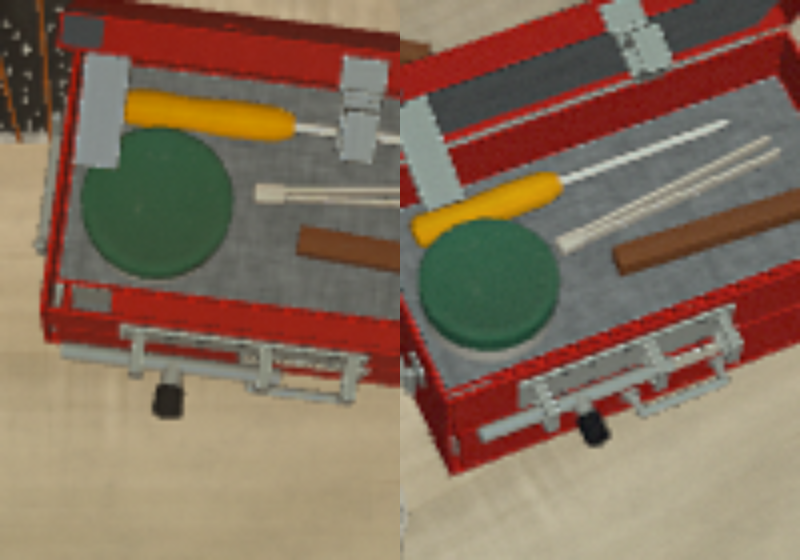

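The drawer is flush and the lid is still open. Next I'll go over the lid and down behind it.

>>> {"name": "carry_out", "arguments": {
  "rows": [
    [0.035, -0.049, 0, 0, 0, 0],
    [0.069, -0.098, 0, 0, 0, 0],
    [0.103, -0.147, 0, 0, 0, 0],
    [0.137, -0.197, 0, 0, 0, 0],
    [0.17, -0.246, 0, 0, 0, 0],
    [0.17, -0.246, 0.04, 0, 0, 0],
    [0.17, -0.246, 0.075, 0, 0, 0],
    [0.17, -0.246, 0.1, 0, 0, 0],
    [0.17, -0.246, 0.1, 0, 0, 0]
  ]
}}

```text
t: 11.8
tool_pos: [0.6712, 0.0402, 0.1978]
orientation: [-3.137, 0.175, 0.01]
force: [-0.1, -0.8, -0.5]
opening: 0.0005
gripper_force: 0.0
```

```bash
python3 - <<'E'
from fit import *
here()
E
```

```text
t 11.8 chest xyz [0.0726 0.0019 0.1978] yaw off 0.16 tilt z [-0.007  0.    -1.   ] F [-0.1 -0.8 -0.5] op 0.0
```

```bash
python3 - <<'E'
from fit import *
for a in np.arange(1.187,-.05,-.08):
    q=lidp(a,.118,0,.0135); print(round(a,3),round(q[0]+.0095-.0755,4),round(.2013-q[2],4))
E
```

```text
1.187 -0.0327 -0.0002
1.107 -0.0417 0.0027
1.027 -0.0505 0.0063
0.947 -0.059 0.0106
0.867 -0.0671 0.0156
0.787 -0.0747 0.0212
0.707 -0.0819 0.0274
0.627 -0.0886 0.0341
0.547 -0.0948 0.0414
0.467 -0.1003 0.0491
0.387 -0.1052 0.0573
0.307 -0.1094 0.0658
0.227 -0.1129 0.0746
0.147 -0.1158 0.0837
0.067 -0.1178 0.0929
-0.013 -0.1192 0.1023
```

>>> {"name": "carry_out", "arguments": {
  "rows": [
    [-0.015, 0, 0, 0, 0, 0],
    [-0.025, 0, 0, 0, 0, 0],
    [-0.033, 0, 0, 0, 0, 0],
    [-0.042, 0, 0.003, 0, 0, 0],
    [-0.05, 0, 0.006, 0, 0, 0],
    [-0.059, 0, 0.011, 0, 0, 0],
    [-0.067, 0, 0.016, 0, 0, 0],
    [-0.075, 0, 0.021, 0, 0, 0]
  ]
}}

```text
t: 12.8
tool_pos: [0.5985, 0.0467, 0.1799]
orientation: [3.136, -0.178, -0.001]
force: [2.0, 0.4, -0.3]
opening: 0.0004
gripper_force: 1.0
```

```bash
python3 - <<'E'
from fit import *
here()
E
```

```text
t 12.8 chest xyz [-4.000e-04  1.000e-04  1.799e-01] yaw off 0.04 tilt z [-0.001 -0.    -1.   ] F [ 2.   0.4 -0.3] op 0.0
```

>>> {"name": "carry_out", "arguments": {
  "rows": [
    [-0.007, 0, 0.006, 0, 0, 0],
    [-0.0135, 0, 0.013, 0, 0, 0],
    [-0.02, 0, 0.02, 0, 0, 0],
    [-0.0255, 0, 0.028, 0, 0, 0],
    [-0.0305, 0, 0.036, 0, 0, 0],
    [-0.0345, 0, 0.045, 0, 0, 0],
    [-0.038, 0, 0.0535, 0, 0, 0],
    [-0.041, 0, 0.0625, 0, 0, 0]
  ]
}}

```text
t: 13.8
tool_pos: [0.5582, 0.0513, 0.1174]
orientation: [3.136, -0.178, -0.0]
force: [0.6, 0.5, 0.4]
opening: 0.0007
gripper_force: 0.6
```

```bash
python3 - <<'E'
from fit import *
here()
E
```

```text
t 13.8 chest xyz [-4.090e-02  1.000e-04  1.174e-01] yaw off 0.04 tilt z [-0. -0. -1.] F [0.6 0.5 0.4] op 0.001
```

Now down the last part, watching the force.

>>> {"name": "carry_out", "arguments": {
  "rows": [
    [-0.001, 0, 0.005, 0, 0, 0],
    [-0.002, 0, 0.009, 0, 0, 0],
    [-0.002, 0, 0.013, 0, 0, 0],
    [-0.002, 0, 0.016, 0, 0, 0]
  ]
}}

```text
t: 14.3
tool_pos: [0.5565, 0.0515, 0.102]
orientation: [3.136, -0.178, -0.0]
force: [-0.8, -0.7, 2.0]
opening: 0.0003
gripper_force: 0.6
```

>>> {"name": "carry_out", "arguments": {
  "rows": [
    [0, 0, 0.001, 0, 0, 0],
    [0, 0, 0.002, 0, 0, 0]
  ]
}}

```text
t: 14.55
tool_pos: [0.5565, 0.0515, 0.1007]
orientation: [3.136, -0.178, 0.0]
force: [-5.7, -0.5, 9.7]
opening: 0.0
gripper_force: 5.1
```

```bash
python3 - <<'E'
from fit import *
here()
E
```

```text
t 14.55 chest xyz [-4.250e-02  1.000e-04  1.007e-01] yaw off 0.04 tilt z [ 0. -0. -1.] F [-5.7 -0.5  9.7] op 0.0
```

>>> {"name": "carry_out", "arguments": {
  "rows": [
    [0, 0, 0.001, 0, 0, 0],
    [0, 0, 0.0015, 0, 0, 0],
    [0, 0, 0.0015, 0, 0, 0]
  ]
}}

```text
t: 14.92
tool_pos: [0.5566, 0.0515, 0.1007]
orientation: [3.136, -0.178, 0.001]
force: [-9.5, 0.8, 16.7]
opening: 0.0
gripper_force: 7.9
```

```bash
python3 - <<'E'
from fit import *
here()
E
```

```text
t 14.93 chest xyz [-4.250e-02  1.000e-04  1.007e-01] yaw off 0.05 tilt z [ 0. -0. -1.] F [-9.5  0.8 16.7] op 0.0
```

>>> {"name": "carry_out", "arguments": {
  "rows": [
    [0, 0, -0.03, 0, 0, 0],
    [0, 0, -0.06, 0, 0, 0],
    [-0.028, -0.05, -0.06, 0, 0, 0],
    [-0.0575, -0.102, -0.06, 0, 0, 0],
    [-0.0575, -0.102, -0.06, 0, 0, 0],
    [-0.0575, -0.102, -0.02, 0, 0, 0],
    [-0.0575, -0.102, 0.02, 0, 0, 0],
    [-0.0575, -0.102, 0.04, 0, 0, 0],
    [-0.0575, -0.102, 0.04, 0, 0, 0]
  ]
}}

```text
t: 16.05
tool_pos: [0.5096, 0.1582, 0.0566]
orientation: [3.135, -0.179, -0.006]
force: [-0.8, 0.2, -0.0]
opening: 0.0006
gripper_force: 0.0
```

```bash
python3 - <<'E'
from fit import *
here()
E
```

```text
t 16.05 chest xyz [-0.1013  0.1007  0.0566] yaw off 0.0 tilt z [-0.004 -0.001 -1.   ] F [-0.8  0.2 -0. ] op 0.001
```

>>> {"name": "carry_out", "arguments": {
  "rows": [
    [0, 0.006, 0, 0, 0, 0],
    [0, 0.012, 0, 0, 0, 0],
    [0, 0.018, 0, 0, 0, 0],
    [0, 0.024, 0, 0, 0, 0],
    [0, 0.03, 0, 0, 0, 0]
  ]
}}

```text
t: 16.68
tool_pos: [0.508, 0.1295, 0.0593]
orientation: [-3.136, 0.178, -0.002]
force: [0.7, 1.3, 3.0]
opening: 0.0004
gripper_force: 1.1
```

```bash
python3 - <<'E'
from fit import *
here()
E
```

```text
t 16.68 chest xyz [-0.0996  0.072   0.0593] yaw off 0.04 tilt z [ 0.001  0.001 -1.   ] F [0.7 1.3 3. ] op 0.0
```

>>> {"name": "carry_out", "arguments": {
  "rows": [
    [0, 0.006, 0, 0, 0, 0],
    [0, 0.01, 0, 0, 0, 0],
    [0, 0.013, 0, 0, 0, 0]
  ]
}}

```text
t: 17.05
tool_pos: [0.506, 0.1165, 0.0586]
orientation: [-3.136, 0.178, -0.0]
force: [1.7, 1.1, 1.4]
opening: 0.0005
gripper_force: 1.1
```

>>> {"name": "carry_out", "arguments": {
  "rows": [
    [0, 0.0015, 0, 0, 0, 0],
    [0, 0.003, 0, 0, 0, 0]
  ]
}}

```text
t: 17.3
tool_pos: [0.5057, 0.1137, 0.0586]
orientation: [-3.136, 0.178, 0.0]
force: [0.9, 2.6, 1.3]
opening: 0.001
gripper_force: 1.1
```

```bash
python3 - <<'E'
from fit import *
here()
E
```

```text
t 17.3 chest xyz [-0.1002  0.0561  0.0586] yaw off 0.04 tilt z [-0.  0. -1.] F [0.9 2.6 1.3] op 0.001
```

>>> {"name": "carry_out", "arguments": {
  "rows": [
    [0, 0.002, 0, 0, 0, 0],
    [0, 0.004, 0, 0, 0, 0]
  ]
}}

```text
t: 17.55
tool_pos: [0.5052, 0.1099, 0.0586]
orientation: [-3.136, 0.178, -0.0]
force: [1.3, 8.4, 2.3]
opening: 0.0006
gripper_force: 4.6
```

>>> {"name": "carry_out", "arguments": {
  "rows": [
    [0, 0.0015, 0, 0, 0, 0],
    [0, 0.0015, 0, 0, 0, 0]
  ]
}}

```text
t: 17.8
tool_pos: [0.5052, 0.1098, 0.0588]
orientation: [-3.134, 0.178, -0.001]
force: [2.1, 9.7, -0.0]
opening: 0.0007
gripper_force: 5.0
```

```bash
python3 - <<'E'
from fit import *
here()
E
```

```text
t 17.8 chest xyz [-0.1002  0.0522  0.0588] yaw off 0.05 tilt z [ 0.001  0.003 -1.   ] F [ 2.1  9.7 -0. ] op 0.001
```

The bolt is at its stop, with TCP y = 52 mm as expected for the knob at about 30 mm. I'll back away and check.

>>> {"name": "carry_out", "arguments": {
  "rows": [
    [0, -0.01, 0, 0, 0, 0],
    [-0.01, -0.02, 0, 0, 0, 0],
    [-0.01, -0.02, -0.06, 0, 0, 0],
    [-0.01, -0.02, -0.12, 0, 0, 0],
    [-0.01, -0.02, -0.17, 0, 0, 0],
    [-0.02, 0.04, -0.2, 0, 0, 0],
    [-0.02, 0.1, -0.22, 0, 0, 0],
    [-0.02, 0.16, -0.22, 0, 0, 0],
    [-0.02, 0.22, -0.22, 0, 0, 0],
    [-0.02, 0.28, -0.22, 0, 0, 0],
    [-0.02, 0.32, -0.22, 0, 0, 0],
    [-0.02, 0.32, -0.22, 0, 0, 0]
  ]
}}

```text
t: 19.3
tool_pos: [0.4477, -0.2091, 0.2779]
orientation: [-3.136, 0.184, 0.003]
force: [0.4, -0.4, -0.0]
opening: 0.0006
gripper_force: 0.0
```

```bash
python3 - <<'E'
from fit import *
here()
import cv2
a=robot.read_camera("top");b=robot.read_camera("side")
for c in("top","side"): print(c,[(np.round(d["pixel"]).tolist(),round(d["conf"],2)) for d in robot.outline_of(c,"bolt_knob")[:2]], [np.round(proj(c,W(P,(-.095,y,.068))),1) for y in(.03,.06)])
o=np.zeros((560,800,3),np.uint8)
o[:,:400]=cv2.resize(a[120:280,270:384],(400,560));o[:,400:]=cv2.resize(b[150:310,270:384],(400,560))
cv2.imwrite("pics/p4.png",o[:,:,::-1])
E
```

```text
t 19.3 chest xyz [-0.1209 -0.2713  0.2779] yaw off -0.19 tilt z [-0.002  0.    -1.   ] F [ 0.4 -0.4 -0. ] op 0.001
top [([352.0, 234.0], 0.82), ([378.0, 189.0], 0.49)] [array([354. , 242.2]), array([337.1, 240.1])]
side [([346.0, 249.0], 0.58)] [array([352.3, 250.6]), array([337.6, 256.4])]
```

View pics/p4.png

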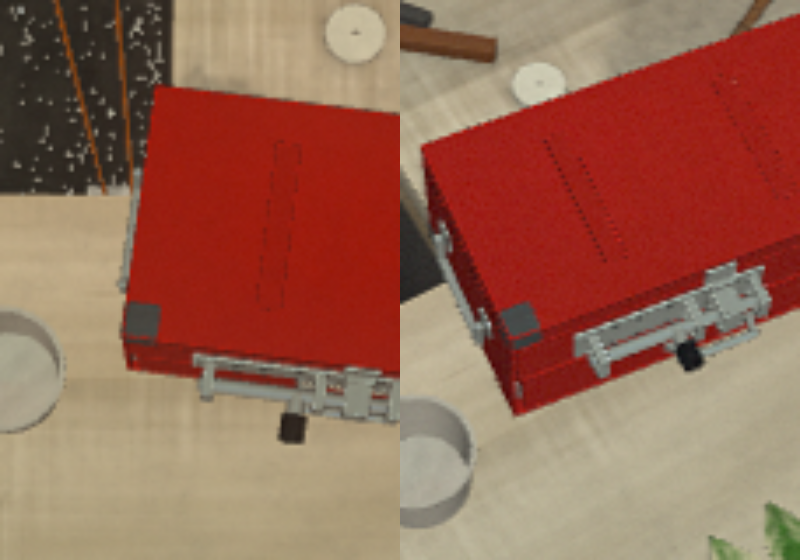

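The lid is shut. The knob is at top pixel (353.4, 242.3), against (354.0, 242.2) predicted for fully shot. The cup hasn't moved.

```bash
python3 -c "
from plant import robot
print(robot.close_job())"
```

```text
the job is handed in; nothing more can be done
None
```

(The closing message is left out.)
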